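Inspect two drilled holes through a loupe at focal height

TASK

Inspect the two drilled holes of the flat steel bar with the green-handled loupe: pick the loupe up and hold it level and still with its lens centred over the hole at the yellow-painted end for about two seconds, at the focal height marked by the red pointer of the height gauge (middle of the lens level with the pointer's tip), then do the same over the hole at the unpainted end. Finish there, still holding the loupe level and in focus over that second hole; do not put it down. Leave the bar, the gauge with its pointer setting, and the other things on the table where they are, and do not touch the bar or the gauge with the loupe.

Things in the scene. Friction and masses are not known exactly. Their poses are not given: they have to be found in the camera images.
- loupe: Loupe, 120 g, lying flat. Green flat-sided handle (x -70 to +45 mm) 18 mm wide (y) and 18 mm high, steel neck, round steel-ringed lens 68 mm across, 12 mm thick, centred 85 mm along +x. Origin: underside of the handle at the balance point (within a few mm); gripped there, fingers closing along y, it hangs level. x runs along the handle to the lens; z is up, square to the lens.
- lens_center (a point): Middle of the loupe's lens: 85 mm along the loupe's +x from its origin and 9 mm above its underside.
- bar: Dark flat steel bar, 220 mm long (its y), 40 mm wide (its x), 10 mm thick, about 0.66 kg, lying loose on the table with two drilled holes near its ends and a yellow paint band 16 mm wide across it, 60 mm along +y from the middle. Origin: middle of its underside.
- hole_painted (a point): Top centre of the hole at the bar's yellow-painted end (80 mm along the bar's +y, 10 mm above the table). Inspected first.
- hole_plain (a point): Top centre of the hole at the bar's unpainted end (80 mm along the bar's -y, 10 mm above the table). Inspected last.
- gauge: Height gauge standing fixed beyond the bar: dark round foot 60 mm across and 20 mm high, steel post 10 mm across, 185 mm tall in all; a black slide on the post carries a red pointer. Origin: middle of its underside.
- pointer_tip (a point): Tip of the red pointer, 51 mm from the post's axis towards the gauge's -x. Its height above the table (85 to 135 mm, set differently each time) is the height that the middle of the lens must have. The slide is held by friction and must not be shifted.
- pliers: Pliers with blue grips, 60 x 184 x 16 mm, lying loose; length along its y. Origin: middle of its underside. Bystander.
- tape_roll: Roll of tan tape, 104 mm across, 25 mm high, lying loose. Origin: middle of its underside. Bystander.
- paint_marker: White and blue paint marker, 14 x 137 x 16 mm, lying loose; length along its y. Origin: middle of its underside. Bystander.
Things that resemble listed ones, but are neither listed nor needed, are in the scene too. What is shaped like the loupe but purple is not meant.

How it is judged:
By the outcome, as a careful person would: the job done as asked, in the order asked, and still so for the second after the job is handed in, while the arm keeps its last pose, push and grip.
It also fails if it takes over 61 s, if anything falls off the work surface, if the arm or the gripper's body presses on something with over 40 N, if the wrist force passes 120 N, or if a joint passes its speed limit or range.

ROBOT

A 6-joint arm with a two-finger parallel gripper is mounted at the origin on a cart in front of the work surface, level with it; the furniture and walls round the work are solid. World frame = base frame: x ahead of the robot, y to its left, z up, the work surface at z = 0. Lengths are in m, angles in rad, forces in N, time in s.
With the tool pointing down it reaches from about 0.4 to 0.825 m from the base axis. Payload 7 kg.
Tool frame: the origin (TCP) lies at the very end of the fingers, on their centre line; the grasp point (between the pads) lies 19 mm behind it; z points along the fingers, y is the direction in which the jaws open and shut (so a half turn about z gives the same grasp; the last joint's range is limited). The gripper opens to 85 mm and grips with 20 to 120 N. Pads are 22 mm wide; open, the fingers measure 114 mm over their backs; the gripper's body (76 mm by 85 mm) begins 54 mm behind the grasp point. The pads swing forward as they close: fully open they stand 13 mm farther back than shut.
Start: joints at [1.559, 0.359, 0.012, 0, -1.224, -0.288], TCP at [0.199, 0.645, 0.231] pointing down, gripper open.
Joint ranges: [-3.07, 3.07], [-1.43, 2.12], [-1.02, 1.25], [-3.03, 1.67], [-3.05, -0], [-3.03, 3.03]. Speed limits (rad/s): [2.39, 2.39, 3.01, 3.14, 3.14, 3.14].

INTERFACE

Orientations are given as a rotation vector (axis times angle).
In Python, from cell import arm, effector, solve_ik, optics, job, search_frame, masks_of gives the robot as it stands. Calls block until the motion is done:
- arm.goto(position, orientation): joint-space move of the TCP to a pose.
- arm.movel(position, max_speed=0.15, rotation=None, until_force=None): straight line of the TCP; rotation=None keeps the orientation; max_speed is the mean speed in m/s. With until_force (N) it stops when the force on the tool has changed by that much, and returns True; else False.
- arm.set_joints(angles): joint-space move.
- effector.command_gripper(opening, strength=None): finger opening in m; strength is the grip in N (None keeps the last); returns when the fingers have stopped.
- arm.wait(seconds).
- solve_ik(position, orientation): joint angles nearest the present ones, or None.
- arm.read_state(): the state.
- optics.get_image(name): name is "scene" or "top" or "wrist"; returns (picture, depth): 420x560x3 uint8, blue, green, red; 420x560 float32, m along the optical axis (not along the pixel's ray), 0 where there is no reading.
- optics.camera_params(name): a dict with "K" (3x3 intrinsics, pixels), "R" (3x3) and "t" (3): a world point X has camera coordinates R X + t. Camera axes: x right, y down, z forward; pixel columns grow to the right and rows downward; lengths in m; the calibration is good to about 2 mm. A picture is of the moment at which its call begins: read the wrist's pose just before it. camera_params takes no time and is no camera call; for the wrist camera it gives the pose at the moment of the call.
A pose or a line that the arm cannot do raises arm.MotionError and nothing moves.
- job.close_job(): hands the job in, once; it reports no verdict.
Trained networks look in the newest picture that a camera, given by its name, has taken for a name from the list of things; names that differ only in an ending like _2 or _b are one class to them, and where a whole thing is asked for, a point or a joint stands for the part that bears it (a point fixed in the world has none). Each returns a list of dicts, best first, with "score" (0 to 1); they miss things now and then, are a little off and sometimes report something else, mostly with a low value. They report only what shows in the picture. A call takes as long as a camera call. They do not tell look-alikes from the thing itself.
- search_frame(camera, target): "extent" ([left, top, width, height] in pixels, round what is visible of it).
- masks_of(camera, target): "region" (420x560 bool, what is visible of it) and "extent" ([left, top, width, height] in pixels, round what is visible of it).
The state is a dict: "time_s": time; "joint_positions": joint angles; "joint_vel": joint speeds; "tau": joint torques, N m; "tcp_pos": TCP position; "orientation": TCP orientation; "contact_force": force on the tool from outside, world axes, zero at the start; "ft_torque": the same for the moment, N m; "width": finger opening in m.
Only numpy, scipy, OpenCV 4.12 (cv2) and the standard library are available. Lean on these libraries where they do the work, as an engineer would, in place of code of your own. Each camera call takes 0.05 s, during which the arm holds its last target.

## Working session

There is one attempt and no reset: what is moved stays moved. The work goes in short steps, each a Python script; the robot and the scene stay as the last script left them, time stands still between calls to the robot, and variables do not carry over. Pictures are saved under pics/ and viewed, and the job is handed in when it is done.

```bash
ls; mkdir -p pics; python3 - <<'E'
from cell import arm,optics
import cv2,numpy as np
for n in ["scene","top","wrist"]:
    p=optics.camera_params(n); im,d=optics.get_image(n)
    cv2.imwrite(f"pics/{n}0.png",im); np.savez(f"{n}0.npz",im=im,d=d,**{k:np.array(p[k]) for k in "KRt"})
    print(n,np.round(-np.array(p["R"]).T@np.array(p["t"]),3))
s=arm.read_state();print(s["time_s"],s["tcp_pos"],s["orientation"],s["width"])
E
```

```text
pics
scene [-0.194 -0.996  0.751]
top [ 0.498 -0.23   1.376]
wrist [0.274 0.622 0.374]
0.15 [0.19926304 0.6445368  0.23056693] [ 3.10506244e+00 -4.69132578e-01 -9.12597452e-05] 0.08569259009786424
```

View pics/scene0.png

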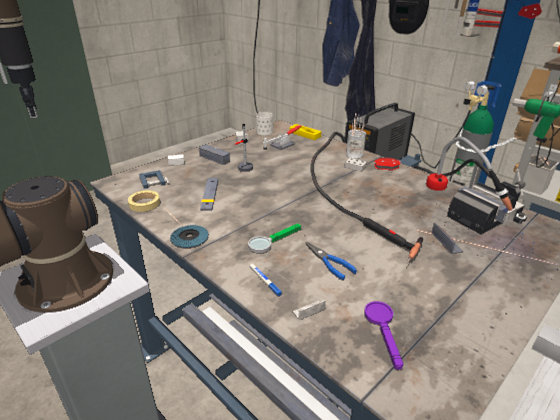

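View pics/top0.png

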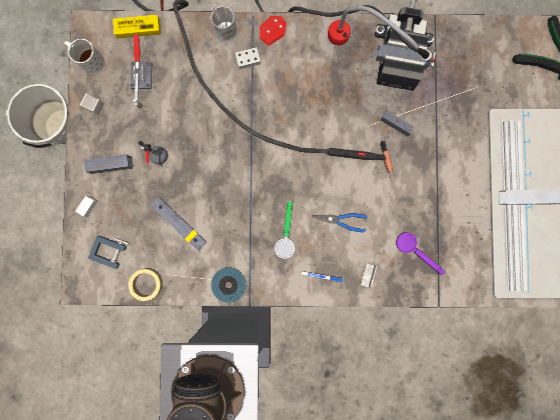

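View pics/wrist0.png

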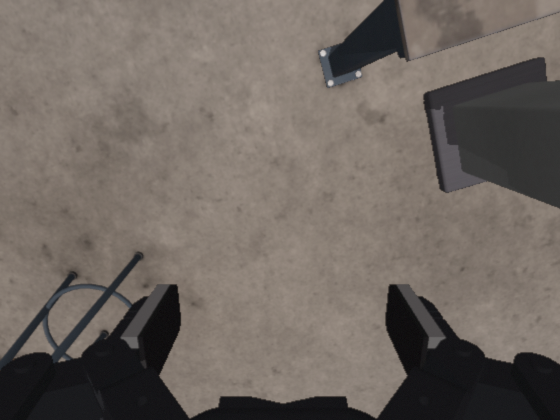

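The green loupe is at top-view (286,230), and the look-alike is the purple one at (420,252). The bar with the yellow band is at (180,222). The plain grey block at (108,163) could be taken for it. The gauge is at (155,155), and the red clamp at (138,70) could be taken for it. I'll take the green loupe, the yellow-banded bar and the round-footed gauge, then check each in close crops.

```bash
cat > h.py <<'E'
import numpy as np,cv2
def load(n):
    z=np.load(n+".npz"); return z["im"],z["d"],z["K"],z["R"],z["t"]
def cloud(d,K,R,t):
    v,u=np.mgrid[:d.shape[0],:d.shape[1]]
    c=np.stack([(u-K[0,2])/K[0,0]*d,(v-K[1,2])/K[1,1]*d,d],-1)
    return (c-t)@R
def onplane(uv,z,K,R,t):
    r=R.T@np.linalg.solve(K,[uv[0],uv[1],1.]);C=-R.T@t
    return C+r*(z-C[2])/r[2]
def proj(X,K,R,t):
    c=K@(R@np.array(X)+t); return c[:2]/c[2]
E
python3 - <<'E'
from h import *
im,d,K,R,t=load("top0"); P=cloud(d,K,R,t); print(K,np.round(R,3))
hsv=cv2.cvtColor(im,cv2.COLOR_BGR2HSV)
def st(m,name,z):
    v,u=np.nonzero(m); pts=np.array([onplane((a,b),z,K,R,t) for a,b in zip(u,v)])
    c,(w,h),a=cv2.minAreaRect(pts[:,:2].astype(np.float32)*1000)
    print(name,len(u),u.mean(),v.mean(),np.round(pts.mean(0),4),np.round(c,1),np.round([w,h,a],1),"z med/max",np.median(P[v,u,2]),P[v,u,2].max())
box=np.zeros(d.shape,bool)
b=box.copy(); b[195:260,270:300]=1
st(b&(hsv[...,0]>45)&(hsv[...,0]<80)&(hsv[...,1]>120),"green",.018)
b=box.copy(); b[225:250,180:205]=1
st(b&(hsv[...,0]>22)&(hsv[...,0]<35)&(hsv[...,1]>150),"yellow",.01)
b=box.copy(); b[190:255,145:215]=1
st(b&(P[...,2]>.006),"bar",.01)
b=box.copy(); b[232:262,270:300]=1
st(b&(P[...,2]>.006),"lens",.015)
b=box.copy(); b[135:170,130:175]=1
st(b&(P[...,2]>.03),"gauge",.1)
st(b&((hsv[...,0]<8)|(hsv[...,0]>172))&(hsv[...,1]>150),"red",.11)
c=np.hstack([cv2.resize(im[190:270,140:220],(390,390),interpolation=2),cv2.resize(im[190:270,250:330],(390,390),interpolation=2)])
cv2.imwrite("pics/crop1.png",c)
s=load("scene0")[0]
cv2.imwrite("pics/crop2.png",np.hstack([cv2.resize(s[115:215,190:290],(390,390),interpolation=2),cv2.resize(im[120:180,125:185],(390,390),interpolation=2)]))
E
```

```text
[[413.37555191   0.         283.22893192]
 [  0.         413.37555191 215.46036766]
 [  0.           0.           1.        ]] [[ 0.007 -1.     0.007]
 [-0.998 -0.008 -0.055]
 [ 0.055 -0.007 -0.998]]
green 163 287.63803680981596 218.7116564417178 [ 0.5625 -0.2534  0.018 ] [ 563.2 -253.3] [ 16.  110.5  84. ] z med/max 0.016530016609922718 0.025730246664012794
yellow 61 190.75409836065575 235.45901639344262 [0.5052 0.0653 0.01  ] [505.1  66.1] [14.1 41.6 45.8] z med/max 0.009430231666859412 0.017456207493014117
bar 732 178.18715846994536 223.22267759562843 [0.5453 0.1075 0.01  ] [554.3 101.5] [203.2 225.3   5. ] z med/max 0.009369326354811922 1.3755048381141548
lens 336 284.76488095238096 246.79166666666666 [ 0.4703 -0.2447  0.015 ] [ 476.2 -243.7] [85.2 62.4  0.4] z med/max 0.010947208946313935 1.3755048381141548
gauge 144 147.57638888888889 149.92361111111111 [0.7695 0.1851 0.1   ] [759.5 160. ] [129.   85.4  49.3] z med/max 0.12386125548771354 1.3755048381141548
red 33 146.93939393939394 156.12121212121212 [0.748  0.1833 0.11  ] [745.3 183.1] [37.4  6.2  1.4] z med/max 0.12193921513796743 0.12518562652209014
```

View pics/crop1.png

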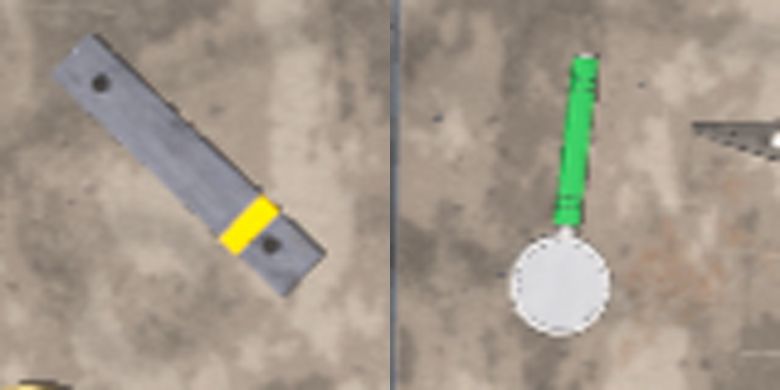

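View pics/crop2.png

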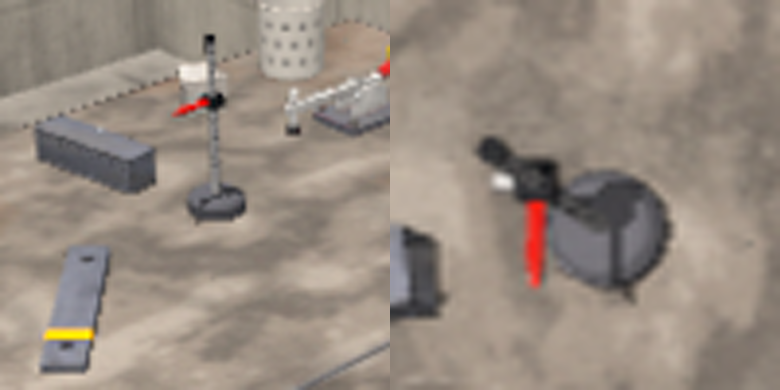

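Crops confirm the choices: bar holes at about top (160.5,207) plain and (195.4,240) painted (beside the yellow band). The green loupe has its lens towards the robot, and the red pointer aims towards -x. Next I check reachability and plan wrist views of the loupe, bar and pointer.

```bash
cat >> h.py <<'E'
from scipy.spatial.transform import Rotation as Ro
def down(yaw):  # tool x at yaw, z down
    x=np.array([np.cos(yaw),np.sin(yaw),0]);z=np.array([0,0,-1.]);return Ro.from_matrix(np.c_[x,np.cross(z,x),z])
def shot(n,tag):
    from cell import optics
    p=optics.camera_params(n); im,d=optics.get_image(n)
    K,R,t=[np.array(p[k]) for k in "KRt"]
    cv2.imwrite(f"pics/{tag}.png",im); np.savez(tag+".npz",im=im,d=d,K=K,R=R,t=t); return im,d,K,R,t
E
python3 - <<'E'
from h import *
from cell import arm,solve_ik
im,d,K,R,t=load("top0")
a=onplane((160.5,207),.01,K,R,t);b=onplane((195.4,240),.01,K,R,t);print("plain",a,"painted",b,np.linalg.norm(a-b))
print("lens",onplane((284.8,248.5),.015,K,R,t))
im,d,Kw,Rw,tw=load("wrist0"); s=arm.read_state(); Rt=Ro.from_rotvec(s["orientation"]).as_matrix()
print("cam in tool R\n",np.round(Rt.T@Rw.T,3),"t",np.round(Rt.T@(-Rw.T@tw-s["tcp_pos"]),3),Kw[0,0])
for nm,h in (("plain",a),("painted",b)):
  for L in (30,60,90,120,150):
    dv=np.array([np.cos(np.radians(L)),np.sin(np.radians(L)),0]); p=h-.085*dv; p[2]=.11
    for s_ in (0,180):
        q=solve_ik(p,down(np.radians(L+s_)).as_rotvec()); print(nm,L,s_,None if q is None else np.round(q,2))
for s_ in (0,180):
    for z in (.2,.003):
        q=solve_ik([.5507,-.252,z],down(np.radians(173.7+s_)).as_rotvec()); print("grasp",s_,z,None if q is None else np.round(q,2))
E
```

```text
plain [0.59845348 0.16694624 0.01      ] painted [0.49040401 0.04970683 0.01      ] 0.1594357773692387
lens [ 0.46467471 -0.24480263  0.015     ]
cam in tool R
 [[-0.    -0.952 -0.307]
 [ 1.    -0.001  0.   ]
 [-0.    -0.307  0.952]] t [ 0.078  0.    -0.143] 356.7941722325733
plain 30 0 [ 0.6   0.25 -0.45  0.   -0.87  1.5 ]
plain 30 180 [ 0.6   0.25 -0.45 -0.   -0.87 -1.64]
plain 60 0 [ 0.51  0.29 -0.4  -0.   -0.89  2.1 ]
plain 60 180 [ 0.51  0.29 -0.4   0.   -0.89 -1.04]
plain 90 0 [ 0.46  0.35 -0.31  0.   -0.92  2.68]
plain 90 180 [ 0.46  0.35 -0.31  0.   -0.92 -0.46]
plain 120 0 None
plain 120 180 [ 0.45  0.41 -0.2   0.   -0.96  0.08]
plain 150 0 [ 0.47  0.46 -0.12  0.   -0.99 -2.56]
plain 150 180 [ 0.47  0.46 -0.12  0.   -0.99  0.58]
painted 30 0 [ 0.5   0.05 -0.7   0.   -0.82  1.6 ]
painted 30 180 [ 0.5   0.05 -0.7  -0.   -0.82 -1.54]
painted 60 0 [ 0.39  0.11 -0.64 -0.   -0.83  2.23]
painted 60 180 [ 0.39  0.11 -0.64  0.   -0.83 -0.91]
painted 90 0 [ 0.33  0.18 -0.55  0.   -0.85  2.81]
painted 90 180 [ 0.33  0.18 -0.55  0.   -0.85 -0.33]
painted 120 0 [ 0.32  0.24 -0.46  0.   -0.87 -2.94]
painted 120 180 [ 0.32  0.24 -0.46  0.   -0.87  0.2 ]
painted 150 0 [ 0.36  0.29 -0.39  0.   -0.89 -2.45]
painted 150 180 [ 0.36  0.29 -0.39  0.   -0.89  0.69]
grasp 0 0.2 [-0.11  0.27 -0.19  0.   -1.11 -1.57]
grasp 0 0.003 [-0.11  0.48 -0.4   0.   -0.69 -1.57]
grasp 180 0.2 [-0.11  0.27 -0.19  0.   -1.11  1.57]
grasp 180 0.003 [-0.11  0.48 -0.4   0.   -0.69  1.57]
```

```bash
python3 - <<'E'
from h import *
from cell import arm,solve_ik
c,s=.952,.307
M=np.array([[0,-c,-s],[1,0,0],[0,-s,c]]); tc=np.array([.078,0,-.143])  # cam in tool
tip=np.array([.727,.183,.115])
for az in (-40,-20,0,20,40,60,80):
  for el in (20,30,40):
    for D in (.28,.34):
      a,e=np.radians([az,el]); f=np.array([np.cos(e)*np.cos(a),np.cos(e)*np.sin(a),-np.sin(e)])
      C=tip-D*f; x=np.cross(f,[0,0,1]);x/=np.linalg.norm(x)
      for fl in (1,):
        Rc=np.c_[x,np.cross(f,x),f]; Rt=Rc@M.T; p=C-Rt@tc
        q=solve_ik(p,Ro.from_matrix(Rt).as_rotvec())
        if q is not None: print(az,el,D,np.round(p,3),np.round(q,2))
E
```

```text
-40 20 0.28 [0.633 0.262 0.127] [ 1.01  0.81 -0.8   1.44 -1.53 -1.61]
-40 20 0.34 [0.59  0.298 0.148] [ 1.14  0.79 -0.77  1.3  -1.54 -1.56]
-40 30 0.28 [0.636 0.26  0.149] [ 0.99  0.67 -0.8   1.43 -1.37 -1.47]
-40 30 0.34 [0.596 0.293 0.179] [ 1.11  0.63 -0.78  1.3  -1.4  -1.41]
-40 40 0.28 [0.642 0.255 0.169] [ 0.96  0.54 -0.78  1.39 -1.22 -1.31]
-40 40 0.34 [0.606 0.284 0.207] [ 1.08  0.5  -0.75  1.25 -1.27 -1.23]
20 20 0.28 [0.611 0.141 0.127] [-0.47  0.95 -0.9  -2.31 -1.72 -1.37]
20 20 0.34 [0.558 0.122 0.148] [-0.58  1.   -0.98 -2.18 -1.78 -1.24]
20 30 0.28 [0.615 0.142 0.149] [-0.44  0.58 -0.89 -2.33 -1.29 -1.65]
20 30 0.34 [0.566 0.125 0.179] [-0.54  0.45 -0.95 -2.21 -1.25 -1.71]
20 40 0.28 [0.622 0.145 0.169] [-0.3   0.25 -0.73 -2.2  -0.76 -2.07]
20 40 0.34 [0.579 0.129 0.207] [-0.29  0.06 -0.73 -2.02 -0.66 -2.33]
40 20 0.28 [0.633 0.104 0.127] [-0.53  0.75 -0.53 -1.89 -1.44 -1.84]
40 20 0.34 [0.59  0.068 0.148] [-0.63  0.7  -0.57 -1.79 -1.46 -1.87]
40 30 0.28 [0.636 0.106 0.149] [-0.47  0.52 -0.51 -1.81 -1.18 -2.1 ]
40 30 0.34 [0.596 0.073 0.179] [-0.55  0.43 -0.54 -1.72 -1.
[... 275 characters left out ...]
.56 -2.24]
60 30 0.28 [0.667 0.08  0.149] [-0.42  0.61 -0.17 -1.49 -1.35 -2.37]
60 30 0.34 [0.642 0.035 0.179] [-0.5   0.56 -0.17 -1.43 -1.41 -2.42]
60 40 0.28 [0.671 0.087 0.169] [-0.33  0.48 -0.15 -1.36 -1.19 -2.59]
60 40 0.34 [0.648 0.047 0.207] [-0.39  0.41 -0.15 -1.3  -1.26 -2.65]
80 20 0.28 [0.706 0.062 0.127] [-0.4   0.89  0.21 -1.4  -1.72 -2.45]
80 20 0.34 [0.696 0.006 0.148] [-0.47  0.87  0.25 -1.37 -1.78 -2.49]
80 30 0.28 [0.706 0.066 0.149] [-0.35  0.76  0.19 -1.3  -1.6  -2.54]
80 30 0.34 [0.697 0.015 0.179] [-0.42  0.74  0.23 -1.27 -1.67 -2.59]
80 40 0.28 [0.708 0.073 0.169] [-0.29  0.65  0.18 -1.18 -1.49 -2.66]
80 40 0.34 [0.7   0.028 0.207] [-0.34  0.62  0.22 -1.15 -1.57 -2.71]
```

```bash
python3 - <<'E'
from h import *
from cell import arm
arm.set_joints([1.11,.63,-.78,1.30,-1.40,-1.41])
im,d,K,R,t=shot("wrist","w1"); P=cloud(d,K,R,t)
hsv=cv2.cvtColor(im,cv2.COLOR_BGR2HSV)
m=((hsv[...,0]<8)|(hsv[...,0]>172))&(hsv[...,1]>150)
v,u=np.nonzero(m);print(len(u),u.min(),u.max(),v.min(),v.max())
print(arm.read_state()["time_s"])
E
```

```text
4343 90 559 0 216
2.0833
```

View pics/w1.png

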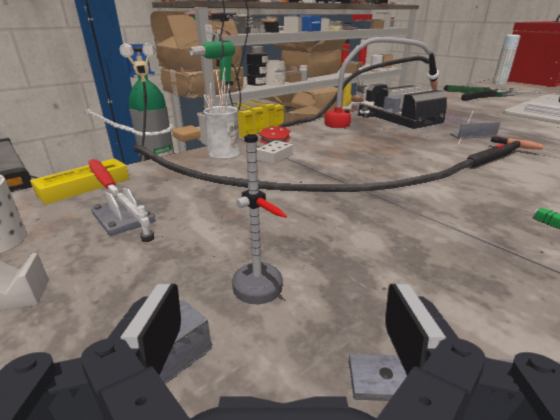

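The wrist view shows the gauge: post at column 254, foot at (257,283), and the red pointer running from (262,203) to its tip near (286,216). The bar's plain hole is at (386,374).

```bash
python3 - <<'E'
from h import *
im,d,K,R,t=load("w1"); P=cloud(d,K,R,t); T=load("top0")
hsv=cv2.cvtColor(im,cv2.COLOR_BGR2HSV)
m=((hsv[...,0]<8)|(hsv[...,0]>172))&(hsv[...,1]>120); m[:190]=0;m[225:]=0;m[:,:250]=0;m[:,300:]=0
for u in range(256,292,2):
    v=np.nonzero(m[:,u])[0]
    if len(v): k=len(v)//2; print(u,v.min(),v.max(),np.round(P[v[k],u],4))
for box in ((300,330,200,230),(240,290,330,370),(300,340,260,340)):
    z=P[box[0]:box[1],box[2]:box[3],2]; print("table z",np.median(z),z.std())
bz=P[365:372,360:378]; print("bar top",np.median(bz.reshape(-1,3),0))
v,u=np.nonzero(m); k=u>=u.max()-1
print("tip px",u[k].mean(),v[k].mean())
c=cv2.resize(im[185:235,230:300],(700,500),interpolation=2);cv2.imwrite("pics/crop3.png",c)
E
```

```text
256 200 203 [0.7632 0.1838 0.12  ]
258 198 205 [0.7598 0.1838 0.1214]
260 197 206 [0.7583 0.1824 0.1215]
262 198 207 [0.7534 0.1836 0.1228]
264 199 208 [0.7502 0.1835 0.1229]
266 201 209 [0.7481 0.1827 0.1224]
268 202 210 [0.7453 0.1825 0.1224]
270 203 211 [0.7414 0.183  0.1231]
272 204 212 [0.7385 0.1829 0.1231]
274 205 214 [0.7349 0.1833 0.1226]
276 206 214 [0.7338 0.1818 0.1225]
278 208 215 [0.7316 0.1811 0.1211]
280 209 215 [0.7296 0.1803 0.1216]
282 211 216 [0.726  0.1809 0.1212]
284 213 217 [0.5022 0.3692 0.2863]
286 215 216 [0.5022 0.3692 0.2863]
table z 0.0006256269373134452 0.01812096001350953
table z 0.0005685344733277322 0.0180447260699661
table z 0.0005617414481734712 0.01818779864773843
bar top [0.61202887 0.17594943 0.01068831]
tip px 285.3333333333333 215.5
```

View pics/crop3.png

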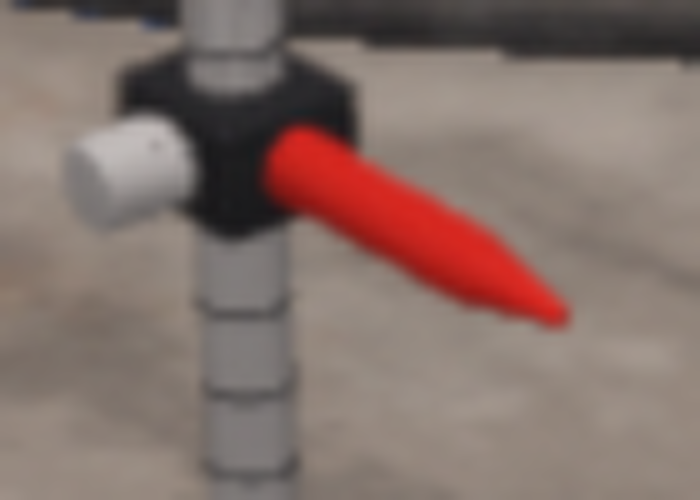

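```bash
python3 - <<'E'
from h import *
im,d,K,R,t=load("w1")
C=-R.T@t
for uv in ((285.8,216),(286.3,216.3)):
    r=R.T@np.linalg.solve(K,[*uv,1.])
    for y in (.179,.181,.183): print(uv,y,np.round(C+r*(y-C[1])/r[1],4))
T=load("top0")[2:]
im=load("top0")[0];hsv=cv2.cvtColor(im,cv2.COLOR_BGR2HSV)
m=((hsv[...,0]<8)|(hsv[...,0]>172))&(hsv[...,1]>120)
for v in range(148,168):
    u=np.nonzero(m[v,135:165])[0]
    if len(u):print(v,u+135)
for X in ([.726,.181,.12],[.723,.181,.12]): print(proj(X,*T), proj(X,K,R,t))
# post axis from wrist (foot, post top): fit cluster
P=cloud(load("w1")[1],K,R,t)
for v in (150,165,180,225,240): 
    row=P[v,244:266]; ok=abs(row[:,1]-.18)<.02; print(v,np.round(row[ok].mean(0),4) if ok.any() else None)
E
```

```text
(285.8, 216) 0.179 [0.7227 0.179  0.1198]
(285.8, 216) 0.181 [0.7204 0.181  0.1215]
(285.8, 216) 0.183 [0.718  0.183  0.1233]
(286.3, 216.3) 0.179 [0.722  0.179  0.1198]
(286.3, 216.3) 0.181 [0.7196 0.181  0.1215]
(286.3, 216.3) 0.183 [0.7173 0.183  0.1233]
151 [146 147 148]
152 [146 147 148]
153 [146 147 148]
154 [146 147 148]
155 [146 147 148]
156 [146 147 148]
157 [146 147 148]
158 [146 147 148]
159 [146 147 148]
160 [146 147 148]
161 [146 147 148]
162 [147]
163 [146 147]
[146.46607988 162.61699133] [281.89606409 215.14418543]
[146.44103745 163.59015011] [283.95606063 216.35585153]
150 [0.77   0.1823 0.1724]
165 [0.7702 0.1824 0.1572]
180 [0.7692 0.1827 0.1418]
225 [0.7698 0.1829 0.0896]
240 [0.7701 0.1823 0.07  ]
```

Post axis is about (.773,.180) and the pointer tip about (.722,.180), with z ≈ 0.120 after correcting for the table offset. Next are the bar holes and the loupe, both close from above.

```bash
python3 - <<'E'
from h import *
from cell import arm,solve_ik
arm.goto([.575,.10,.24],down(np.radians(0)).as_rotvec())
im,d,K,R,t=shot("wrist","w2")
o=np.array([.5507,-.252]);dv=np.array([-.994,.11])
p=np.r_[o+dv*.02,.2]
q=solve_ik(p,down(np.radians(173.7)).as_rotvec());print(q)
arm.set_joints(q)
shot("wrist","w3")
print(arm.read_state()["time_s"])
E
```

```text
[-0.1067871   0.23701087 -0.23377239  0.         -1.10001306 -1.57396497]
6.55
```

View pics/w2.png

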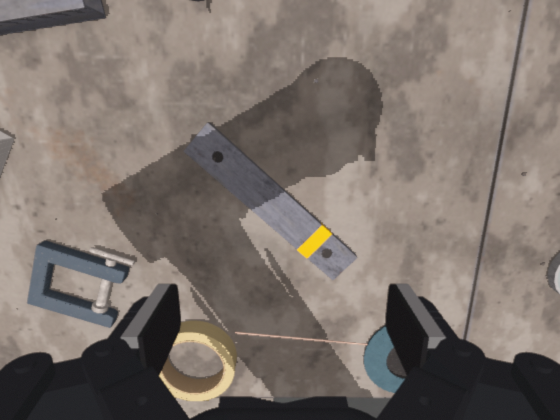

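View pics/w3.png

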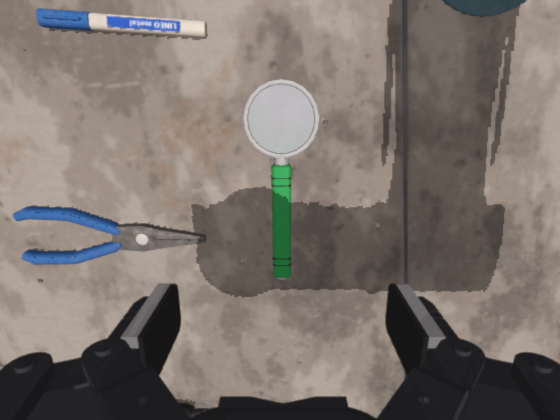

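The bar view shows the plain hole at (217,157) and the painted hole at (327,253). In the loupe view the lens is at (281,119), the handle runs from (282,166) to (282,278), and the plier tip at (205,238) is about 77 mm from the handle line.

```bash
python3 - <<'E'
from h import *
im,d,K,R,t=load("w2"); g=cv2.cvtColor(im,cv2.COLOR_BGR2GRAY).astype(float)
P=cloud(d,K,R,t); print("table z w2",np.median(P[200:300,380:450,2]),"bar top",np.median(P[205:225,265:285,2]))
H=[]
for u0,v0 in ((217,157),(327,253)):
    w=g[v0-8:v0+9,u0-8:u0+9]; m=w<np.percentile(w,50)*.6
    n,l,s,c=cv2.connectedComponentsWithStats(m.astype(np.uint8)); k=1+np.argmax(s[1:,4]); c=c[k]+[u0-8,v0-8]
    X=onplane(c,.0105,K,R,t); H.append(X); print(c,s[k,4],np.round(X,4))
e=H[1]-H[0];print("dist",np.linalg.norm(e)); mid=(H[0]+H[1])/2
e/=np.linalg.norm(e); print("holes 80mm:",np.round(mid-.08*e,4),np.round(mid+.08*e,4))
# bar outline
im,d,K,R,t=load("w3");P=cloud(d,K,R,t);hsv=cv2.cvtColor(im,cv2.COLOR_BGR2HSV)
print("table z w3",np.median(P[200:300,210:260,2]))
m=(hsv[...,0]>45)&(hsv[...,0]<80)&(hsv[...,1]>120); m[:,:260]=0;m[:,300:]=0;m[:160]=0;m[285:]=0
v,u=np.nonzero(m); pts=np.array([onplane((a,b),.018,K,R,t)[:2] for a,b in zip(u,v)])
c,wh,a=cv2.minAreaRect((pts*1000).astype(np.float32));print("handle",c,wh,a, "z",np.median(P[v,u,2]))
gl=P[85:155,240:325].reshape(-1,3)
gray=cv2.cvtColor(im,cv2.COLOR_BGR2GRAY)
ci=cv2.HoughCircles(cv2.medianBlur(gray,3),cv2.HOUGH_GRADIENT,1,50,param1=100,param2=20,minRadius=30,maxRadius=45);print(ci[0][:3])
L=onplane(ci[0][0][:2],.015,K,R,t);print("lens",L)
l=(P[...,2]>.007);l[:80]=0;l[160:]=0;l[:,:240]=0;l[:,325:]=0
print(np.median(P[l][:,2]),P[l].mean(0))
E
```

```text
table z w2 0.0006567010198480753 bar top 0.01043469672639491
[217.53246753 156.41558442] 77 [0.5992 0.1678 0.0105]
[326.63636364 253.15909091] 44 [0.49   0.0504 0.0105]
dist 0.16031208869752456
holes 80mm: [0.5991 0.1677 0.0105] [0.4901 0.0505 0.0105]
table z w3 0.0004269657503239648
handle (561.80615234375, -254.239013671875) (16.81173324584961, 112.55885314941406) 84.09451293945312 z 0.01828015863834799
[[280.5 117.5  38.2]]
lens [ 0.46438244 -0.24411562  0.015     ]
0.011347781155456683 [ 0.46550773 -0.24422672  0.0139569 ]
```

```bash
python3 - <<'E'
from h import *
from cell import arm,effector
o=[.5494,-.2529]; r=down(np.radians(174.1)).as_rotvec()
effector.command_gripper(.05,60)
arm.goto([*o,.08],r)
print(arm.movel([*o,.0025],max_speed=.08,until_force=8))
s=arm.read_state();print(s["tcp_pos"],s["contact_force"])
effector.command_gripper(.0,60)
s=arm.read_state();print(s["width"],s["contact_force"],s["tcp_pos"])
shot("wrist","w4")
arm.movel([*o,.06],max_speed=.08)
s=arm.read_state();print(s["width"],s["contact_force"],s["ft_torque"],s["time_s"])
shot("wrist","w5")
E
```

```text
False
[ 0.54985472 -0.25298599  0.00299298] [-0.00196199  0.28768077 -0.51681766]
0.016490123771577544 [-1.30162024  1.59699896  4.37138921] [ 0.54980235 -0.25297909  0.00322605]
0.016293866422248206 [ 0.26536457 -0.16886585 -1.37346827] [ 0.02167271 -0.01927059  0.0249589 ] 9.975
```

View pics/w5.png

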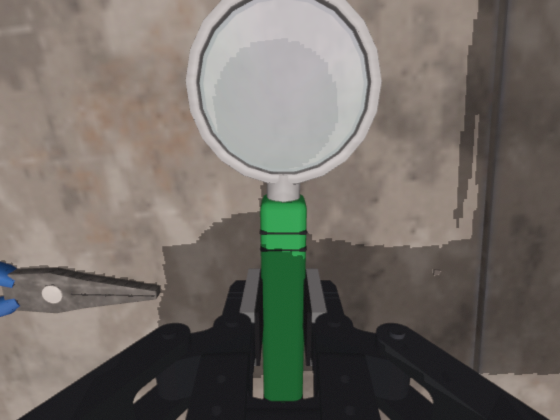

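The loupe is held: lens at about (283,82) and handle centred at column 283. I'll measure its tilt and the lens position in the tool frame from the depth picture.

```bash
cat >> h.py <<'E'
def lensmeas(tag,ztcp):
    im,d,K,R,t=load(tag);P=cloud(d,K,R,t);hsv=cv2.cvtColor(im,cv2.COLOR_BGR2HSV)
    m=(hsv[...,0]>45)&(hsv[...,0]<80)&(hsv[...,1]>120);m[:,:250]=0;m[:,320:]=0;m[:195]=0
    G=P[m]
    G=G[np.abs(G[:,2]-np.median(G[:,2]))<.006]
    A=np.c_[G[:,:2]-G[:,:2].mean(0),np.ones(len(G))];cg=np.linalg.lstsq(A,G[:,2],rcond=None)[0]
    l=(d>0)&(P[...,2]>ztcp-.01)&(P[...,2]<ztcp+.04);l[190:]=0;l[:,:170]=0;l[:,400:]=0
    Q=P[l];z0=np.median(Q[:,2])
    hi=Q
    A=np.c_[Q[:,:2]-Q[:,:2].mean(0),np.ones(len(Q))];cl=np.linalg.lstsq(A,Q[:,2],rcond=None)[0]
    # ring ellipse centre
    cs,_=cv2.findContours(l.astype(np.uint8),cv2.RETR_EXTERNAL,cv2.CHAIN_APPROX_NONE)
    c=max(cs,key=cv2.contourArea)[:,0]; c=c[(c[:,1]>2)&(c[:,1]<160)]
    e=cv2.fitEllipse(c.astype(np.float32))
    return dict(handle_slope=cg,lens_slope=cl,n=(len(G),len(Q)),ell=e,lens_z=np.percentile(Q[:,2],[5,50,95]),KRt=(K,R,t))
E
python3 - <<'E'
from h import *
from cell import arm
s=arm.read_state()
r=lensmeas("w5",.06); 
for k in r: 
    if k!="KRt":print(k,r[k])
X=onplane(r["ell"][0],.065,*r["KRt"]);Rt=Ro.from_rotvec(s["orientation"]).as_matrix()
print(s["tcp_pos"],X,"lens in tool",Rt.T@(X-s["tcp_pos"]), Rt[:,2])
for tag in("w4",):
    im,d,K,R,t=load(tag);P=cloud(d,K,R,t);print(np.median(P[100:180,80:150,2]))
E
```

```text
handle_slope [ 0.00083927 -0.00019862  0.07460999]
lens_slope [ 0.01301098 -0.00099881  0.0683933 ]
n (8125, 29746)
ell ((282.94366455078125, 79.71759033203125), (193.21780395507812, 206.86740112304688), 0.20490457117557526)
lens_z [0.06639959 0.06778599 0.0722557 ]
[ 0.54892671 -0.25279747  0.05938842] [ 0.46243437 -0.24360793  0.065     ] lens in tool [ 0.0869845   0.00023976 -0.00552269] [-9.99671533e-04  2.63800964e-04 -9.99999466e-01]
0.0005334151868697523
```

Handle slope is under 0.1°, so it hangs level. The lens middle is TCP z + 6 mm and about 85.7 mm along tool +x, so I move to the painted hole.

```bash
cat >> h.py <<'E'
YAW=np.radians(70); LX=.0857; LZ=.0060; ZF=.120
HP=np.array([.4900,.0504]); HN=np.array([.5991,.1677])
def lens_now(s):
    M=Ro.from_rotvec(s["orientation"]).as_matrix(); return np.array(s["tcp_pos"])+M@[LX,0,-LZ],np.degrees(np.arccos(-M[2,2]))
def tcp_for(h,z=ZF):
    return np.r_[h-LX*np.array([np.cos(YAW),np.sin(YAW)]),z-LZ]
E
python3 - <<'E'
from h import *
from cell import arm,solve_ik
r=down(YAW).as_rotvec(); p=tcp_for(HP)
s=arm.read_state()
arm.movel([s["tcp_pos"][0],s["tcp_pos"][1],.15],max_speed=.12)
q=solve_ik(p+[0,0,.04],r);print(np.round(q,2))
arm.goto(p+[0,0,.04],r)
arm.movel(p,max_speed=.06)
arm.wait(.3)
s=arm.read_state();X,tilt=lens_now(s);print(X,tilt,s["width"],s["time_s"])
# correct steady-state error
e=np.r_[HP,ZF]-X; print(e)
arm.movel(p+e,max_speed=.02); arm.wait(.3)
s=arm.read_state();X,tilt=lens_now(s);print(X,tilt,s["time_s"])
shot("wrist","w6");shot("top","t6");shot("scene","s6")
E
```

```text
[ 0.36  0.07 -0.55  0.   -0.95  2.43]
[0.4901536  0.0504554  0.12030824] 0.036757345410009565 0.016470408336699993 15.3667
[-1.53595569e-04 -5.54012756e-05 -3.08235889e-04]
[0.4898243  0.05035367 0.11967499] 0.0026482541930265657 15.9167
```

View pics/w6.png

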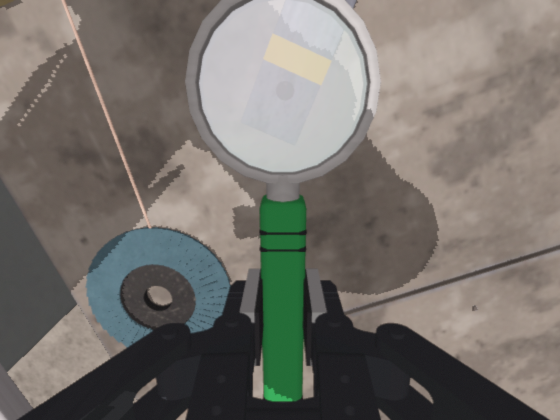

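View pics/t6.png

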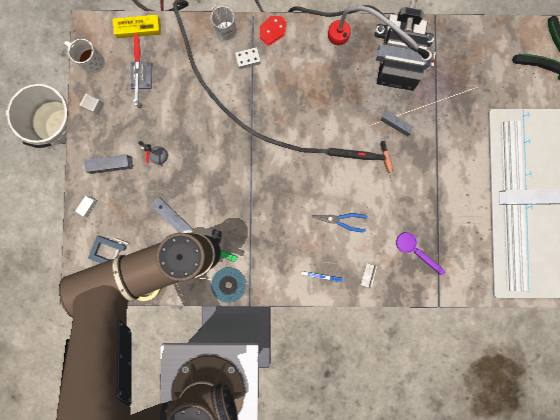

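View pics/s6.png

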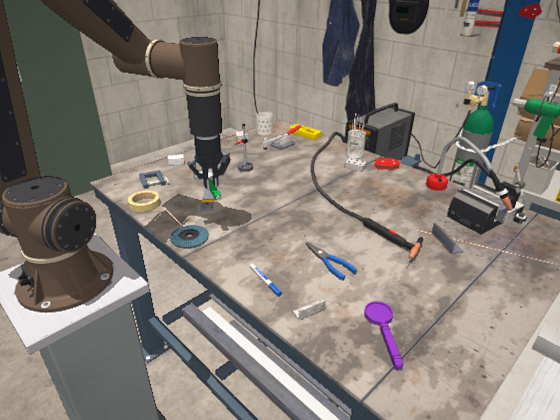

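The painted end of the bar is visible through the lens, with the hole at (285,91), the lens centre near (284,80) and the yellow band above it. Now I check the numbers.

```bash
python3 - <<'E'
from h import *
from cell import arm
s=arm.read_state();X,_=lens_now(s)
r=lensmeas("w6",.114)
print(r["handle_slope"],r["lens_slope"],r["ell"],r["lens_z"])
k=r["KRt"]
print("ellipse lens",onplane(r["ell"][0],.1195,*k),"assumed",X,"hole",onplane((285,91),.0105,*k))
print("proj of assumed lens",proj(X,*k),"hole",proj([*HP,.0105],*k))
for z in(.0135,.12,.126,.114): # project ring of radius 34 at heights
    a=np.linspace(0,2*np.pi,90); c=np.array([proj(X*[1,1,0]+[.034*np.cos(b),.034*np.sin(b),z],*k) for b in a]); print(z,c.min(0),c.max(0))
im,d,K,R,t=load("w6");P=cloud(d,K,R,t);l=(d>0)&(P[...,2]>.10)&(P[...,2]<.15);l[190:]=0
v,u=np.nonzero(l);print(u.min(),u.max(),v.min(),v.max())
E
```

```text
[-0.00627065 -0.00091437  0.12880722] [-0.005754   -0.01353556  0.12244967] ((282.3689270019531, 79.92444610595703), (193.30679321289062, 206.7575225830078), 179.9813690185547) [0.12045151 0.12184204 0.12634066]
ellipse lens [0.48937017 0.05119833 0.1195    ] assumed [0.4898376  0.0503565  0.11967272] hole [0.49063432 0.05014122 0.0105    ]
proj of assumed lens [284.39084264  81.77204335] hole [283.94829877  90.95777531]
0.0135 [230.81946876  32.2245501 ] [336.6762821 144.6163758]
0.12 [189.40158817 -28.47670295] [379.46659614 175.33368164]
0.126 [184.99512119 -35.16878117] [383.99990081 178.4600206 ]
0.114 [193.42859495 -22.4044004 ] [375.32249484 172.45500285]
185 380 0 189
```

Lens is centred within about 1 mm, height 0.1198 against 0.120, and level. Dwell, then move to the plain hole.

```bash
python3 - <<'E'
from h import *
from cell import arm
arm.wait(2.8)
s=arm.read_state();X,tilt=lens_now(s);print(X,tilt,s["time_s"])
p=tcp_for(HN); 
arm.movel(p,max_speed=.07); arm.wait(.4)
s=arm.read_state();X,tilt=lens_now(s);e=np.r_[HN,ZF]-X;print(X,tilt,e)
if abs(e).max()>.0006: arm.movel(p+e,max_speed=.02);arm.wait(.3)
s=arm.read_state();X,tilt=lens_now(s);print(X,tilt,s["width"],s["time_s"])
shot("wrist","w7");shot("top","t7");shot("scene","s7")
r=lensmeas("w7",.114);k=r["KRt"]
print(r["handle_slope"],r["lens_z"],"proj lens",proj(X,*k),"ell",r["ell"][0],"hole pred",proj([*HN,.0105],*k))
cv2.imwrite("pics/crop7.png",np.hstack([cv2.resize(load("w7")[0],(400,300)),cv2.resize(load("s7")[0][100:220,150:310],(400,300),interpolation=2)]))
E
```

```text
[0.4898711  0.05037446 0.11970944] 0.002654676910460818 18.8667
[0.59910569 0.16769837 0.12002337] 0.0024955104120995587 [-5.68661491e-06  1.63469158e-06 -2.33653387e-05]
[0.59910569 0.16769837 0.12002337] 0.0024955104120995587 0.016251818522897185 21.7083
[-0.00554635 -0.00129107  0.12909857] [0.12073922 0.1221231  0.12661862] proj lens [284.45273011  81.73507695] ell (282.3603210449219, 79.9818115234375) hole pred [283.75653034  91.11782781]
```

View pics/w7.png

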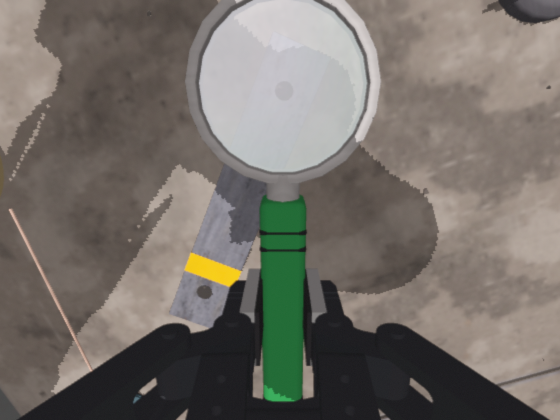

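View pics/crop7.png

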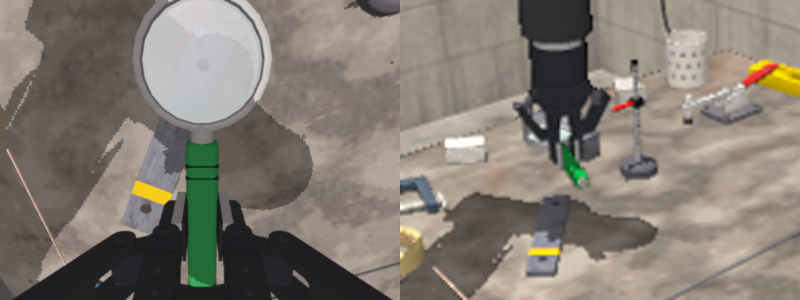

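The plain hole shows through the lens at (284,91), as predicted (283.8,91.1). The bar and gauge are undisturbed. Dwell and hand in.

```bash
python3 - <<'E'
from h import *
from cell import arm,job
arm.wait(2.8)
s=arm.read_state();print(lens_now(s),s["width"],s["time_s"],np.abs(s["joint_vel"]).max())
job.close_job()
E
```

```text
(array([0.59911268, 0.16769199, 0.1199903 ]), np.float64(0.0010414820736061202)) 0.016412454759681325 24.6583 0.0019347446093763592
the job is handed in; nothing more can be done
```

I held the green loupe over the hole at the yellow-painted end for about 3 s. I then moved it to the hole at the unpainted end, held about 3 s more, and handed the job in there at 24.7 s with the loupe still gripped.

- **Focal height:** I measured the pointer tip at about 0.120 m above the table, to roughly 1 mm. The lens middle was at 0.1197 m over the first hole and 0.1200 m over the last.
- **Centring:** By the arm's position readings, the lens was within 0.2 mm of each measured hole position. The wrist camera agreed to about 1 mm at the first hole; at the second the lens outline was about 2–3 px (roughly 1 mm) off.
- **Level:** Tool tilt was under 0.01° at both holes. The handle's slope in the depth picture read under 0.1° just after the pick, but about 0.3–0.4° at the two holes. I did not settle which reading is closer.
- **Other things on the table:** The wrist picture at the last hole showed that hole where I had predicted it, so the bar had not moved. In the scene picture the gauge looked untouched; I did not re-measure the pointer setting or check every bystander at the end.

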